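# Load a sample rack and snap its clip shut

## Robot

A 6-joint arm with a two-finger parallel gripper is mounted at the origin on the work surface. World frame = base frame: x ahead of the robot, y to its left, z up, the work surface at z = 0. Lengths are in m, angles in rad, forces in N, time in s.
With the tool pointing down it reaches from about 0.275 to 0.775 m from the base axis. Payload 14.6 kg.
Tool frame: the origin (TCP) lies midway between the tips of the shut fingers; the grasp point (between the pads) lies 19 mm behind it (robot.hold_point_z is the distance from the TCP to the grasp point, in m); z points along the fingers, y is the line along which they close (so a half turn about z gives the same grasp; the last joint's range is limited). The gripper opens to 85 mm and grips with 20 to 120 N. Pads are 22 mm wide; open, the fingers measure 114 mm over their backs; the gripper's body (76 mm by 85 mm) begins 54 mm behind the grasp point. The pads swing forward as they close: fully open they stand 13 mm farther back than shut.
Start: joints at [-1.321, 0.263, -0.048, 1.259, 0, 1.415], TCP at [0.207, -0.483, 0.231] pointing down, gripper open.
Joint ranges: [-2.65, 2.65], [-0.89, 1.7], [-1.18, 1.37], [-2.13, 2.11], [-1.35, 1.29], [-3.14, 3.14]. Speed limits (rad/s): [1.89, 1.89, 2.57, 2.79, 3.14, 3.14].

## Interface

Orientations are given as a rotation vector (axis times angle).
In Python, from cell import sense, get_image, get_calibration, order, look_for, cut_out, landmark_of, robot gives the robot as it stands. The module is installed in compiled form; this text tells all that it offers.
- The arm moves only by the shell command python3 -m handwheel 'ROWS' [OPENING]. ROWS is JSON, a list that holds one entry, the list of rows, each a list of 6 numbers: the shift along the tool's x, y, z in m, then the turn, a rotation vector about the tool's x, y, z in degrees. A call has 1 to 5 rows; each row shifts and turns the commanded pose from where the row before left it, along the tool's axes as they then stand; what a row does not reach is not made up. A row lasts 1/10 s, in which the tool goes at most 50 mm and 8.59 degrees, less where a joint would pass 70% of its speed; a pose out of reach is approached as far as the arm can. A call is refused whole if a number of a shift passes 0.05 or a number of a turn 8.59, either way. A call with a gripper value outside its range is refused whole. OPENING is the closure, from 0 (fully open) to 1 (shut), set as the call begins (- or left out, the last holds). The fingers move at their own pace and stop on an object; the grip force is fixed at half the most. Time passes only in rows, so rows that do not move let the fingers close. It gives the time, the measured TCP pose, the force, the opening and the grip force at its end, in the units of the state.
- sense(): the state, without advancing time (a new reading comes with each control period).
- get_image(name): name is "scene" or "top" or "wrist"; returns (picture, depth): 480x640x3 uint8, red, green, blue; 480x640 float32, m along the optical axis (not along the pixel's ray), 0 where there is no reading.
- get_calibration(name): a dict with "mtx" (3x3 intrinsics, pixels), "xyz" and "rotation" of the camera in the world; the wrist camera has in their place "mount" (4x4, takes a point from camera to tool coordinates, whose origin is the TCP and whose axes are the flange's). Camera axes: x right, y up, looking along -z (the intrinsics and any distortion apply to the point x, -y, -z); pixel columns grow to the right and rows downward; lengths in m; the calibration is good to about 2 mm. A picture is of the moment at which its call begins: read the wrist's pose just before it. get_calibration takes no time and is no camera call.
- order.close_job(): hands the job in; it is judged then, once.
Trained networks look in the newest picture that a camera, given by its name, has taken for a name from the list of things; names that differ only in an ending like _2 or _b are one class to them, and where a whole thing is asked for, a point or a joint stands for the part that bears it (a point fixed in the world has none). Each returns a list of dicts, best first, with "conf" (0 to 1); they miss things now and then, are a little off and sometimes report something else, mostly with a low value. They report only what shows in the picture. A call takes as long as a camera call.
- look_for(camera, query): "rect" ([left, top, width, height] in pixels, round what is visible of it).
- cut_out(camera, query): "region" (480x640 bool, what is visible of it) and "rect" ([left, top, width, height] in pixels, round what is visible of it).
- landmark_of(camera, query): "point" ([column, row] in pixels: a listed point, or the origin of a listed thing).
The state is a dict: "t": time; "q": joint angles; "joint_velocities": joint speeds; "joint_efforts": joint torques, N m; "tcp_pos": TCP position; "tool_rot": TCP orientation; "ft_force": force on the tool from outside, world axes, zero at the start; "torque": the same for the moment, N m; "gripper_width": finger opening in m; "finger_force": force on a finger pad.
Only numpy, scipy, OpenCV 4.12 (cv2) and the standard library are available. Lean on these libraries where they do the work, as an engineer would, in place of code of your own. Each camera call takes 0.05 s, during which the arm holds its last target. There are 200 camera calls.

## Task

Put the small white sample rack with the centre handle into the loader lane, slide it fully home against the stop with its foot under the lip, and only then press the plunger clip down until it snaps through and stays down, so that the rack is locked in. The tubes are open: keep the rack upright, push gently, do not press on after the snap, and leave everything else on the bench alone.

Things in the scene. Friction and masses are not known exactly. Their poses are not given: they have to be found in the camera images.
- rack_center (a point): Small white sample rack: four short open glass tubes in a row, a handle post in their middle. Point at its centre, 47.5 mm above its underside; x along its length, z up; same turned half round. Foot 124 x 44 x 5 mm, notched in both long edges 39 to 53 mm from the centre, 8 mm deep; block 102 x 22 mm up to 47 mm; 13 mm tubes at 25 and 43 mm either side, up to 75 mm. 0.19 to 0.31 kg.
- rack_handle (a point): Grip point on the rack's handle post, on its axis, 80 mm above the rack's underside. The post is 20 mm along the rack's x and 14 mm along its y (close the fingers along y), rising from the block to 95 mm above the underside.
- lane: Aluminium loader lane fixed to the bench. Origin on the bench, on its middle line; x along it to the stop (far from the robot), y to the clip's side. Plate x -100 to 100 mm, its top (lane floor) 8 mm above the bench. Channel 47 mm wide between rails 18 mm above the bench, flared outwards on top to 24 mm. Stop face at x 85 mm; a lip covers x 78 to 85 mm, its underside 9.5 mm above the floor.
- lane_entry (a point): Point on the lane floor (8 mm above the bench), 30 mm behind the lane's origin. The rack set down with its centre over this point, its length along the lane, lies between the rails and clear of lip and clip tongue; from here it must be slid 53 mm along the floor, because lip and tongue close the lane from above further on.
- lane_home (a point): Point on the lane floor over which the rack's centre stands when the rack is fully home, its foot against the stop: 23 mm ahead of the lane's origin; axes as the lane's.
- clip_housing (a point): Centre of the top of the plunger clip's grey housing, 32 x 32 mm, 34 mm above the bench, at x 69, y 57 mm in the lane's frame. Right over it the flat round black press cap, 30 mm across, stands on a stem set to another height each time and not measured: with the clip up its top is 17 to 45 mm above this point. Find it by touch and press it straight down.
- clip (a joint): Plunger clip travel, m: 0 up, 0.007 latched down. Resists with 3 N at first, 8 N after 2 mm, nothing at 4.7 mm, whence it snaps to 7 mm by itself and stays; over 16 N on it is harmful. Its tongue (lane x 65 to 73 mm, over the channel's edge, 8 mm above the floor when up) drops into the rack's notch only with the rack home within 3 mm; else it lands on the foot.
- tip_box: Grey pipette tip box, 90 x 70 x 50 mm with tip ends to 56 mm; origin at the centre of its underside. A bystander: leave it alone.
- tube_rack: Larger tube rack, 78 x 122 x 65 mm, with capped and open tubes up to 107 mm; origin at the centre of its underside. A bystander: leave it alone.
- reagent: Amber bottle, 52 mm across, 120 mm tall; origin at the centre of its underside. A bystander: leave it alone.
- jar: White jar, 60 mm across, 70 mm tall; origin at the centre of its underside. A bystander: leave it alone.
- beaker: Glass beaker, 64 mm across, 75 mm tall; origin at the centre of its underside. A bystander: leave it alone.
- label_block: Block of paper labels, 60 x 45 x 30 mm; origin at the centre of its underside. A bystander: leave it alone.
- weight: Steel balance weight, 36 mm across, 44 mm tall; origin at the centre of its underside. A bystander: leave it alone.

How it is judged:
On the way, in this order (a step that is already met when the one before it is completed fails the run):
1. the rack is fully home against the stop, flat in the lane, with the clip still up (x of rack_center in the frame of lane between 0.02 and 0.0255 m and y of rack_center in the frame of lane between -0.004 and 0.004 m and z of rack_center in the frame of lane below 0.0585 m and angle between the x axis of rack_center and the x axis of lane, either way round below 0.06 rad and angle between rack_center's own z axis and vertical below 0.06 rad and value of joint clip below 0.002 m), for 0.2 s.
2. the clip is pressed until it has snapped down, with the rack home (x of rack_center in the frame of lane between 0.02 and 0.0255 m and y of rack_center in the frame of lane between -0.004 and 0.004 m and z of rack_center in the frame of lane below 0.0585 m and angle between the x axis of rack_center and the x axis of lane, either way round below 0.06 rad and angle between rack_center's own z axis and vertical below 0.06 rad and value of joint clip above 0.006 m), for 0.2 s.
At the end, for the whole second after the job is handed in: The rack stands at rest, flat on the lane floor (within 3 mm in height and 0.06 rad) and straight in the lane, its centre within 3 mm of home along the lane and 4 mm across it, and the clip stays snapped down (beyond 6 of its 7 mm) (all of step 2 and linear speed of rack below 0.02 m/s); the robot touches nothing.
It fails at once if the fingers press on the clip or lane with more than 16 N (contact force between lane and the fingers above 16 N).
It fails at once if the rack is pushed against the lane, stop or clip with more than 35 N (contact force between rack and lane above 35 N).
It fails at once if the rack is tipped by more than 0.4 rad (angle between rack_center's own z axis and vertical above 0.4 rad).
It fails at once if a bystander is moved by more than 15 mm (distance of any of tip_box, tube_rack, reagent, jar, beaker, label_block, weight from where it was at the start of the episode above 0.015 m).
It also fails if it takes over 51 s, if anything falls off the work surface, if the arm or the gripper's body presses on something with over 40 N, if the wrist force passes 120 N, or if a joint passes its speed limit or range.

## Working session

There is one attempt and no reset: what is moved stays moved. The work goes in short steps, Python scripts to look and compute and a shell command to move; the robot and the scene stay as the last step left them, time stands still between calls to the robot, and variables do not carry over. Pictures are saved under pics/ and viewed, at most 10 in all, crops included, and the job is handed in when it is done.

```bash
mkdir -p pics; cat > h.py <<'E'
import numpy as np, cv2
from scipy.spatial.transform import Rotation as R
from cell import sense, get_image, get_calibration, order, look_for, cut_out, landmark_of, robot
def cam(name, s=None):
    c=get_calibration(name); K=np.array(c["mtx"])
    if "mount" in c:
        s=s or sense(); T=np.eye(4); T[:3,:3]=R.from_rotvec(s["tool_rot"]).as_matrix(); T[:3,3]=s["tcp_pos"]
        T=T@np.array(c["mount"]); return K,T[:3,3],T[:3,:3]
    r=np.array(c["rotation"],float)
    r=r if r.shape==(3,3) else R.from_rotvec(r).as_matrix()
    return K,np.array(c["xyz"],float),r
def ray(C,p):
    K,o,r=C; d=np.linalg.inv(K)@[p[0],p[1],1]; d=r@np.array([d[0],-d[1],-d[2]]); return o,d
def atz(C,p,z):
    o,d=ray(C,p); return o+d*(z-o[2])/d[2]
def tri(rs):
    A=np.zeros((3,3));b=np.zeros(3)
    for o,d in rs:
        d=d/np.linalg.norm(d);P=np.eye(3)-np.outer(d,d);A+=P;b+=P@o
    x=np.linalg.solve(A,b); res=[np.linalg.norm(np.cross(x-o,d/np.linalg.norm(d))) for o,d in rs]; return x,res
def cloud(C,depth):
    K,o,r=C; v,u=np.mgrid[:480,:640]; z=depth
    P=np.stack([(u-K[0,2])/K[0,0]*z,-(v-K[1,2])/K[1,1]*z,-z],-1); return P@r.T+o
def save(n,im): cv2.imwrite("pics/"+n,cv2.cvtColor(im,cv2.COLOR_RGB2BGR))
E
python3 - <<'E'
from h import *
np.set_printoptions(precision=4,suppress=True)
print(get_calibration("top"),get_calibration("wrist"))
pts={}
for c in ["top","scene"]:
    im,d=get_image(c); save(c+"0.png",im); C=cam(c); P=cloud(C,d)
    for q in ["rack_center","rack_handle","lane","lane_entry","lane_home","clip_housing","tip_box","tube_rack","reagent","jar","beaker","label_block","weight"]:
        r=landmark_of(c,q)
        for k in r[:2]:
            u,v=np.round(k["point"]).astype(int)
            print(c,q,round(k["conf"],2),k["point"],P[v,u] if 0<=v<480 and 0<=u<640 else "")
        if r: pts.setdefault(q,[]).append(ray(C,r[0]["point"]))
for q in pts:
    if len(pts[q])==2: print(q,*tri(pts[q]))
print(sense())
E
```

```text
{'mtx': array([[576.0403,   0.    , 304.7292],
       [  0.    , 576.0403, 240.9593],
       [  0.    ,   0.    ,   1.    ]]), 'xyz': array([ 0.3653, -0.0022,  1.1255]), 'rotation': array([ 0.1672, -0.1825, -1.6121])} {'mtx': array([[420.144 ,   0.    , 319.8158],
       [  0.    , 420.144 , 243.2977],
       [  0.    ,   0.    ,   1.    ]]), 'mount': array([[ 0.0002,  0.9569,  0.2905,  0.074 ],
       [ 1.    ,  0.    , -0.0009, -0.0003],
       [-0.0008,  0.2905, -0.9569, -0.1424],
       [ 0.    ,  0.    ,  0.    ,  1.    ]])}
top rack_center 0.89 [407.7, 311.6] [ 0.4579 -0.1954  0.0973]
top rack_handle 0.9 [408.8, 318.2] [ 0.4475 -0.197   0.0934]
top lane 0.71 [236.6, 305.1] [0.4959 0.1184 0.0047]
top lane 0.17 [407.3, 315.0] [ 0.4533 -0.1945  0.0898]
top lane_entry 0.85 [239.9, 317.3] [0.4722 0.113  0.0068]
top lane_home 0.83 [234.2, 290.3] [0.5249 0.1231 0.0088]
top lane_home 0.47 [383.9, 229.0] [ 0.6233 -0.1723  0.0493]
top clip_housing 0.74 [201.5, 276.5] [0.5515 0.1811 0.0326]
top tube_rack 0.58 [481.8, 261.8] [ 0.5476 -0.349   0.0628]
top reagent 0.9 [124.9, 270.5] [0.5641 
[... 1964 characters left out ...]
eaker [ 0.6737  0.3652 -0.0202] [np.float64(0.0021062309136273597), np.float64(0.002106230913627275)]
weight [ 0.5125 -0.0549 -0.0113] [np.float64(0.0067352746422657235), np.float64(0.006735274642265749)]
{'t': 1.4, 'q': array([-1.3213,  0.2631, -0.0483,  1.2594, -0.    ,  1.4155]), 'joint_velocities': array([-0.0007,  0.0008, -0.0001,  0.0008,  0.0013, -0.0002]), 'joint_efforts': array([  0.0032, -63.7431,  38.4769,   0.001 ,   0.    ,  -0.    ]), 'tcp_pos': array([ 0.2067, -0.4826,  0.2313]), 'tool_rot': array([-3.0774, -0.6315,  0.    ]), 'ft_force': array([-0.2297,  0.6515, -0.5027]), 'torque': array([-0.0212, -0.0125,  0.0514]), 'finger_force': 0.0, 'gripper_width': 0.08510202819372505}
```

View top.

```bash
python3 -c "
import cv2
im=cv2.imread('pics/top0.png')[150:400,90:530]; cv2.imwrite('pics/top0c.png',cv2.resize(im,(800,454),interpolation=cv2.INTER_CUBIC))"
```

```text
(no output)
```

View pics/top0c.png

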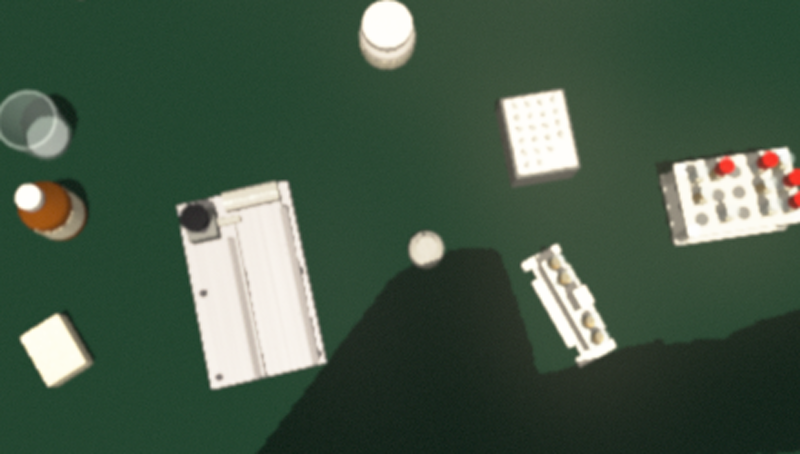

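```bash
python3 - <<'E'
from h import *
np.set_printoptions(precision=4,suppress=True)
C=cam("top")
f=lambda p,z:atz(C,(90+p[0]*.55,150+p[1]*.55),z)
a,b=[f(p,.005) for p in [(539,253),(599,357)]]
print("rack ends",a,b,(a+b)/2,np.degrees(np.arctan2(*(a-b)[1::-1])),np.linalg.norm(a-b))
q=[f(p,.008) for p in [(178,205),(288,181),(326,362),(213,389)]]
for p in q: print(p)
d=(q[0]+q[1]-q[2]-q[3])/2; print("lane",np.degrees(np.arctan2(d[1],d[0])),np.linalg.norm(d),sum(q)/4)
E
```

```text
rack ends [ 0.5127 -0.1745  0.005 ] [ 0.3997 -0.2289  0.005 ] [ 0.4562 -0.2017  0.005 ] 25.685785102899683 0.12545302840656497
[0.5834 0.2127 0.008 ]
[0.6043 0.093  0.008 ]
[0.4084 0.0585 0.008 ]
[0.3865 0.1772 0.008 ]
lane 10.104382165693101 0.1995007986202389 [0.4957 0.1353 0.008 ]
```

```bash
python3 -m handwheel '[[[0.04,-0.019,0.003,0,0,0],[0.04,-0.019,0.003,0,0,0],[0.04,-0.019,0.003,0,0,0],[0.04,-0.019,0.003,0,0,0],[0.04,-0.019,0.003,0,0,0]]]' 0; python3 -m handwheel '[[[0.035,-0.016,0.004,0,0,0],[0.035,-0.016,0.004,0,0,0],[0.035,-0.016,0.004,0,0,-1],[0.035,-0.016,0.004,0,0,-1.5],[0,0,0,0,0,0]]]'
python3 - <<'E'
from h import *
np.set_printoptions(precision=4,suppress=True)
s=sense();print(s["tcp_pos"],s["tool_rot"],s["joint_velocities"])
C=cam("wrist",s); im,d=get_image("wrist"); save("w1.png",im); np.savez("w1.npz",d=d,p=s["tcp_pos"],r=s["tool_rot"])
P=cloud(C,d)
for q in ["rack_center","rack_handle"]:
    for k in landmark_of("wrist",q)[:1]:
        u,v=np.round(k["point"]).astype(int); print(q,k,P[v,u],atz(C,k["point"],.0475 if q=="rack_center" else .08))
E
```

```text
t: 1.9
tcp_pos: [0.3541, -0.3151, 0.2163]
tool_rot: [3.077, 0.631, 0.0]
ft_force: [1.2, -1.1, -0.5]
gripper_width: 0.085
finger_force: 0.0
t: 2.4
tcp_pos: [0.458, -0.1991, 0.1998]
tool_rot: [-3.06, -0.706, -0.0]
ft_force: [-0.3, -1.0, -0.4]
gripper_width: 0.0855
finger_force: 0.0
[ 0.458  -0.1991  0.1998] [-3.0604 -0.7056 -0.0002] [-0.0716 -0.0141 -0.0098  0.0085 -0.0197 -0.0526]
rack_center {'point': [321.8, 222.9], 'conf': 0.72} [ 0.4669 -0.1961  0.0851] [ 0.4585 -0.2003  0.0475]
rack_handle {'point': [320.2, 238.3], 'conf': 0.67} [ 0.4601 -0.198   0.0953] [ 0.456  -0.2001  0.08  ]
```

View pics/w1.png

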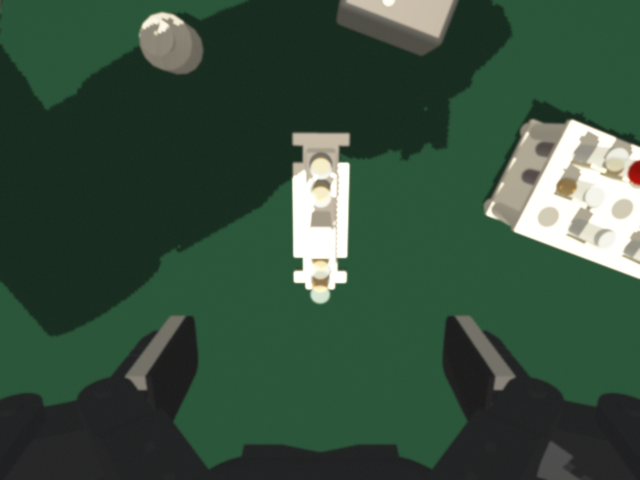

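```bash
python3 - <<'E'
from h import *
np.set_printoptions(precision=4,suppress=True)
f=np.load("w1.npz");s=dict(tcp_pos=f["p"],tool_rot=f["r"]);P=cloud(cam("wrist",s),f["d"])
Rt=R.from_rotvec(f["r"]).as_matrix(); print("tool x az",np.degrees(np.arctan2(Rt[1,0],Rt[0,0])))
Q=P[120:310,280:365].reshape(-1,3); Q=Q[Q[:,2]<.2]
T=(Q-f["p"])@Rt
for lo,hi in[(.088,.1),(.04,.055),(.002,.009)]:
    m=(Q[:,2]>lo)&(Q[:,2]<hi); t=T[m]; print(lo,m.sum(),Q[m].mean(0),"tool min/max",np.percentile(t,2,0),np.percentile(t,98,0), "med",np.median(t,0))
    if lo<.05: r=cv2.minAreaRect(t[:,:2].astype(np.float32)*1000); print(r)
E
```

```text
tool x az 25.96817442808899
0.088 731 [ 0.4583 -0.1986  0.0946] tool min/max [-0.0099 -0.0068  0.1036] [0.0095 0.0062 0.1096] med [ 0.0005 -0.      0.105 ]
0.04 1853 [ 0.4654 -0.1952  0.0471] tool min/max [-0.0484 -0.011   0.1475] [0.05   0.0105 0.1548] med [0.0122 0.     0.1528]
((-0.7940826416015625, 0.032828330993652344), (102.47564697265625, 21.817562103271484), 0.5821954607963562)
0.002 3348 [ 0.4666 -0.1945  0.0049] tool min/max [-0.0604 -0.0217  0.1933] [0.0604 0.0214 0.1965] med [ 0.0115 -0.0007  0.1948]
((-8.846038818359375, 4.490501403808594), (158.1975860595703, 74.5699462890625), 1.8843011856079102)
```

```bash
python3 -m handwheel '[[[0,0,0.035,0,0,0.3],[0,0,0.035,0,0,0],[0,0,0.035,0,0,0],[0,0,0.025,0,0,0],[0,0,0.009,0,0,0]]]' 0;  python3 -m handwheel '[[[0,0,0,0,0,0],[0,0,0,0,0,0],[0,0,0,0,0,0],[0,0,0,0,0,0],[0,0,0,0,0,0]]]' 1
```

```text
t: 3.05
tcp_pos: [0.4545, -0.2024, 0.0595]
tool_rot: [-3.063, -0.687, 0.003]
ft_force: [0.4, -0.3, 0.9]
gripper_width: 0.0855
finger_force: 0.0
t: 3.55
tcp_pos: [0.4564, -0.2022, 0.0619]
tool_rot: [3.064, 0.69, 0.001]
ft_force: [1.9, -9.7, -5.4]
gripper_width: 0.0129
finger_force: 62.6
```

```bash
python3 -m handwheel '[[[0,0,-0.01,0,0,0],[0,0,-0.025,0,0,0],[0,0,-0.035,0,0,0],[0,0,-0.035,0,0,0],[0.004,-0.02,-0.03,0,0,0]]]';  python3 -m handwheel '[[[0.008,-0.04,0,0,0,0],[0.008,-0.04,0,0,0,0],[0.008,-0.04,0,0,0,0],[0.008,-0.04,0,0,0,0],[0.008,-0.04,0,0,0,0]]]'; python3 -m handwheel '[[[0.008,-0.04,0,0,0,0],[0.006,-0.025,0,0,0,0],[0.004,-0.015,0,0,0,7.5],[0,0,0,0,0,7.5],[0,0,0,0,0,0]]]'
python3 -m handwheel '[[[0,0,0,0,0,0]]]'
cat > m.py <<'E'
import sys; from h import *
np.set_printoptions(precision=4,suppress=True)
n=sys.argv[1]; s=sense(); C=cam("wrist",s); im,d=get_image("wrist"); save(n+".png",im); np.savez(n+".npz",d=d,p=s["tcp_pos"],r=s["tool_rot"])
Rt=R.from_rotvec(s["tool_rot"]).as_matrix(); print(s["t"],s["tcp_pos"],"az",np.degrees(np.arctan2(Rt[1,0],Rt[0,0])),"tilt",Rt[2],"F",s["ft_force"],s["gripper_width"])
E
python3 m.py w2
```

```text
t: 4.05
tcp_pos: [0.4516, -0.1834, 0.1987]
tool_rot: [3.064, 0.688, 0.002]
ft_force: [0.5, -0.4, -2.5]
gripper_width: 0.0133
finger_force: 61.0
t: 4.55
tcp_pos: [0.4007, 0.017, 0.197]
tool_rot: [3.065, 0.69, 0.001]
ft_force: [1.1, 0.7, -2.6]
gripper_width: 0.0132
finger_force: 60.9
t: 5.05
tcp_pos: [0.3832, 0.096, 0.1969]
tool_rot: [3.129, 0.283, 0.001]
ft_force: [1.2, -0.3, -2.2]
gripper_width: 0.0128
finger_force: 60.9
t: 5.15
tcp_pos: [0.3835, 0.0954, 0.1967]
tool_rot: [3.128, 0.29, 0.0]
ft_force: [-0.0, 0.0, -1.8]
gripper_width: 0.013
finger_force: 60.9
5.15 [0.3835 0.0954 0.1967] az 10.610504857015412 tilt [ 0.0002  0.0001 -1.    ] F [-0.0156  0.0454 -1.7871] 0.012954947005711948
```

View pics/w2.png

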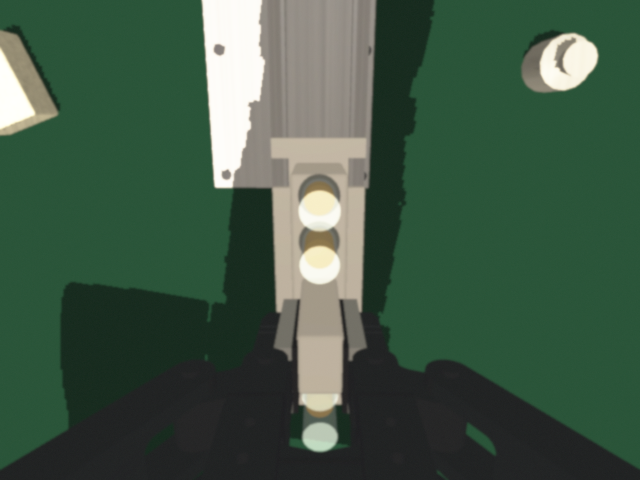

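```bash
cat > a.py <<'E'
import sys; from h import *
np.set_printoptions(precision=4,suppress=True,linewidth=160)
f=np.load(sys.argv[1]+".npz");s=dict(tcp_pos=f["p"],tool_rot=f["r"]);P=cloud(cam("wrist",s),f["d"])
Rt=R.from_rotvec(f["r"]).as_matrix(); T=(P-f["p"])@Rt
# lane: rail walls per image row (z above bench)
out=[]
for v in range(int(sys.argv[2]),int(sys.argv[3]),int(sys.argv[4])):
    z=P[v,:,2]; y=T[v,:,1]
    hi=(z>.0150)&(z<.022); lo=(z>.005)&(z<.0105)
    c=np.argmin(abs(y)+ (~lo)*9)
    l=c
    while l>0 and z[l]<.013: l-=1
    r=c
    while r<639 and z[r]<.013: r+=1
    out.append((T[v,c,0],y[l],y[r],(y[l]+y[r])/2,y[l]-y[r],z[c],z[max(l-6,0)],z[min(r+4,639)]))
print(np.array(out))
o=np.array(out); k=np.polyfit(o[:,0],o[:,3],1); print("mid y at tool x=0",k[1],"slope deg",np.degrees(np.arctan(k[0])))
# rack foot in hand
m=(T[...,2]>.045)&(T[...,2]<.07)&(abs(T[...,1])<.035)&(abs(T[...,0])<.08)
q=T[m]; print("foot front: x",np.percentile(q[:,0],99.5))
g=q[(q[:,0]>.0545)]; print("front bar y",np.percentile(g[:,1],[1,99]),"z med",np.median(g[:,2]))
e=[]
for v in range(140,320,8):
    mm=m[v]; 
    if mm.sum()>5: e.append((v,T[v,mm,0].mean(),T[v,mm,1].min(),T[v,mm,1].max(),(T[v,mm,1].min()+T[v,mm,1].max())/2))
print(np.array(e))
b=T[(T[...,2]>.005)&(T[...,2]<.025)&(abs(T[...,1])<.03)&(T[...,0]>.012)&(T[...,0]<.06)]
print("blocktop y",np.percentile(b[:,1],[2,98]),"x",np.percentile(b[:,0],[2,99]),"z",np.median(b[:,2]))
E
python3 a.py w2 2 130 12
```

```text
[[ 0.15   -0.0004  0.0226  0.0111 -0.023   0.0094  0.0083  0.0188]
 [ 0.143  -0.0246  0.0222 -0.0012 -0.0469  0.0069  0.0198  0.0185]
 [ 0.1351 -0.0247  0.0223 -0.0012 -0.047   0.0077  0.0206  0.0186]
 [ 0.1275 -0.0004  0.0224  0.011  -0.0228  0.0068  0.0061  0.0175]
 [ 0.1194 -0.0251 -0.0004 -0.0128 -0.0248  0.0078  0.0189  0.018 ]
 [ 0.1112 -0.025   0.0221 -0.0015 -0.0471  0.0096  0.0196  0.0173]
 [ 0.1033 -0.0249  0.0223 -0.0013 -0.0472  0.0078  0.0186  0.0178]
 [ 0.095  -0.025   0.0224 -0.0013 -0.0474  0.0075  0.02    0.0176]
 [ 0.0866 -0.0252  0.022  -0.0016 -0.0473  0.008   0.0191  0.0179]
 [ 0.0781 -0.0249  0.022  -0.0015 -0.0469  0.0074  0.0195  0.0199]
 [ 0.0694 -0.0004 -0.0004 -0.0004  0.      0.0077  0.0083  0.007 ]]
mid y at tool x=0 -0.008907212544414274 slope deg 4.571945741561735
foot front: x 0.06413430709373208
front bar y [-0.0225  0.0205] z med 0.056700692047089656
[[140.       0.0632  -0.0225   0.0208  -0.0009]
 [148.       0.0596  -0.0227   0.0208  -0.001 ]
 [156.       0.056   -0.0229   0.0209  -0.001 ]
 [164.       0.053   -0.0151   0.0126  -0.0012]
 [188.       0.041   -0.023    0.021   -0.001 ]
 [196.       0.0372  -0.023    0.0205  -0.0013]
 [204.       0.0332  -0.0227   0.0207  -0.001 ]
 [212.       0.0293  -0.0229   0.0208  -0.001 ]
 [220.       0.0253  -0.023    0.0209  -0.001 ]
 [228.       0.0214  -0.0225   0.0205  -0.001 ]
 [236.       0.0173  -0.0227   0.0206  -0.001 ]
 [244.       0.0131  -0.0229   0.0209  -0.001 ]
 [252.       0.009   -0.023    0.0209  -0.001 ]
 [260.       0.0048  -0.0225   0.0205  -0.001 ]
 [268.       0.0005  -0.0227   0.0207  -0.001 ]
 [276.      -0.0038  -0.0228   0.0206  -0.0011]
 [284.      -0.0083  -0.0229   0.021   -0.0009]
 [292.      -0.0126  -0.0225   0.021   -0.0008]
 [300.      -0.0171  -0.0228   0.0207  -0.001 ]
 [308.      -0.0216  -0.0228   0.0208  -0.001 ]]
blocktop y [-0.0114  0.01  ] x [0.0122 0.0533] z 0.014592236957050097
```

```bash
python3 - <<'E'
from h import *
f=np.load("w2.npz");s=dict(tcp_pos=f["p"],tool_rot=f["r"]);C=cam("wrist",s)
Rt=R.from_rotvec(f["r"]).as_matrix()
for p in [(215,187),(255,187.5),(367,187.5)]: print((atz(C,p,.008)-f["p"])@Rt)
P=cloud(C,f["d"]);print([(v,np.round(P[v,240,2],4)) for v in range(178,196,2)])
E
```

```text
[ 0.01998966 -0.08293401  0.1886609 ]
[ 0.01959364 -0.05131091  0.18866334]
[0.01959739 0.03735092 0.18867043]
[(178, np.float64(0.0091)), (180, np.float64(0.0059)), (182, np.float64(0.0084)), (184, np.float64(0.0082)), (186, np.float64(0.0085)), (188, np.float64(-0.0002)), (190, np.float64(0.0006)), (192, np.float64(-0.0002)), (194, np.float64(0.0002))]
```

```bash
python3 -m handwheel '[[[0.022,0,0,0,0,0.2],[0.033,-0.0004,0,0,0,0],[0.033,0,0.02,0,0,0],[0,0,0.03,0,0,0],[0,0,0.03,0,0,0]]]';  python3 -m handwheel '[[[0,0,0.02,0,0,0],[0,0,0.01,0,0,0],[0,0,0,0,0,0]]]'; python3 m.py w3;  python3 a.py w3 2 130 12
```

```text
t: 5.7
tcp_pos: [0.471, 0.1112, 0.1152]
tool_rot: [3.129, 0.282, 0.0]
ft_force: [0.6, 0.5, -2.7]
gripper_width: 0.0134
finger_force: 60.9
t: 6.0
tcp_pos: [0.4696, 0.1112, 0.0856]
tool_rot: [-3.129, -0.28, 0.003]
ft_force: [-0.0, -0.3, -1.6]
gripper_width: 0.0134
finger_force: 60.8
6.0 [0.4696 0.1112 0.0856] az 10.243040244490677 tilt [-0.0018 -0.0002 -1.    ] F [-0.0111 -0.3359 -1.6124] 0.013377248832867228
[[ 0.1249  0.0271 -0.0004  0.0133  0.0274  0.0068  0.03   -0.0012]
 [ 0.1198  0.0272  0.1544  0.0908 -0.1272  0.0073  0.03    0.001 ]
 [ 0.1144  0.0273 -0.0004  0.0134  0.0276  0.0088  0.0297  0.0006]
 [ 0.1095 -0.0429 -0.0004 -0.0217 -0.0426  0.0069  0.0264  0.0076]
 [ 0.1042 -0.0185 -0.0004 -0.0095 -0.0182  0.0072  0.2279  0.0076]
 [ 0.0988 -0.0184  0.0215  0.0015 -0.0399  0.0076  0.0202  0.0168]
 [ 0.0934 -0.0254  0.0216 -0.0019 -0.0469  0.008   0.0174  0.0188]
 [ 0.0879 -0.0254  0.0215 -0.0019 -0.0469  0.0082  0.0183  0.0182]
 [ 0.0824 -0.0255  0.0216 -0.0019 -0.047   0.0068  0.0186  0.0181]
 [ 0.0767 -0.0004  0.0217  0.0106 -0.022   0.0076  0.0178  0.0173]
 [ 0.0709 -0.0254  
[... 680 characters left out ...]
0011]
 [220.       0.0242  -0.0349   0.0326  -0.0011]
 [228.       0.0201  -0.0346   0.0321  -0.0012]
 [236.       0.016   -0.0349   0.0324  -0.0012]
 [244.       0.0117  -0.0345   0.0327  -0.0009]
 [252.       0.0075  -0.0349   0.0323  -0.0013]
 [260.       0.0032  -0.0349   0.0325  -0.0012]
 [268.      -0.0012  -0.0348   0.0327  -0.001 ]
 [276.      -0.0056  -0.0347   0.0322  -0.0012]
 [284.      -0.0101  -0.0345   0.0327  -0.0009]
 [292.      -0.0146  -0.0348   0.0329  -0.0009]
 [300.      -0.0201  -0.0346   0.0325  -0.0011]
 [308.      -0.0249  -0.0345   0.0327  -0.0009]
 [316.      -0.0291  -0.0349   0.0322  -0.0014]]
blocktop y [-0.0113  0.0101] x [0.0122 0.0535] z 0.014543087907117945
```

View pics/w3.png

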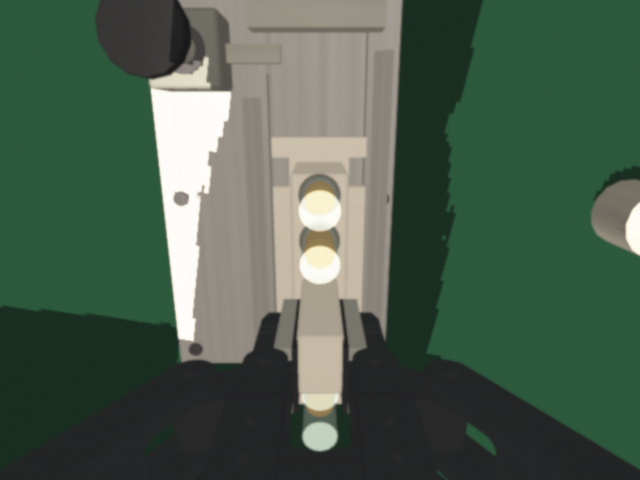

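```bash
python3 -m handwheel '[[[0,-0.0008,0.005,0,0,0],[0,0,0.006,0,0,0],[0,0,0.0025,0,0,0],[0,0,0.001,0,0,0],[0,0,0,0,0,0]]]';  python3 -m handwheel '[[[0,0,0.001,0,0,0],[0,0,0,0,0,0]]]'
```

```text
t: 6.55
tcp_pos: [0.4699, 0.1124, 0.0718]
tool_rot: [-3.129, -0.279, 0.0]
ft_force: [-0.2, -0.3, -1.6]
gripper_width: 0.0131
finger_force: 60.9
t: 6.75
tcp_pos: [0.4699, 0.1124, 0.0708]
tool_rot: [3.129, 0.279, 0.0]
ft_force: [0.2, 0.4, -2.2]
gripper_width: 0.0133
finger_force: 60.9
```

```bash
python3 -m handwheel '[[[0,0,0.0006,0,0,0],[0,0,0,0,0,0]]]';  python3 -m handwheel '[[[0,0,0.0006,0,0,0],[0,0,0,0,0,0]]]'
```

```text
t: 6.95
tcp_pos: [0.4699, 0.1123, 0.0702]
tool_rot: [3.129, 0.279, 0.0]
ft_force: [-0.1, 0.3, -2.3]
gripper_width: 0.0131
finger_force: 60.9
t: 7.15
tcp_pos: [0.4701, 0.1124, 0.0698]
tool_rot: [-3.129, -0.279, -0.001]
ft_force: [-0.2, -0.4, 1.4]
gripper_width: 0.0132
finger_force: 61.6
```

```bash
python3 -m handwheel '[[[0.006,0,-0.0002,0,0,0],[0.01,0,0,0,0,0],[0.01,0,0,0,0,0],[0.01,0,0,0,0,0],[0.006,0,0,0,0,0]]]';  python3 -m handwheel '[[[0.004,0,0,0,0,0],[0.002,0,0,0,0,0],[0,0,0,0,0,0]]]'
```

```text
t: 7.65
tcp_pos: [0.5122, 0.1199, 0.0697]
tool_rot: [3.129, 0.279, -0.001]
ft_force: [-6.2, -0.5, 6.5]
gripper_width: 0.0134
finger_force: 62.4
t: 7.95
tcp_pos: [0.5175, 0.1209, 0.0698]
tool_rot: [-3.129, -0.279, -0.001]
ft_force: [-0.0, -0.4, 0.3]
gripper_width: 0.0128
finger_force: 61.3
```

```bash
python3 -m handwheel '[[[0.0015,0,0,0,0,0],[0.0015,0,0,0,0,0],[0,0,0,0,0,0]]]';  python3 -m handwheel '[[[0.001,0,0,0,0,0],[0,0,0,0,0,0]]]'; python3 -m handwheel '[[[0.0007,0,0,0,0,0],[0,0,0,0,0,0]]]'
```

```text
t: 8.25
tcp_pos: [0.5203, 0.1214, 0.0698]
tool_rot: [-3.129, -0.279, -0.0]
ft_force: [-0.9, -0.5, -0.7]
gripper_width: 0.0132
finger_force: 61.1
t: 8.45
tcp_pos: [0.5212, 0.1216, 0.0698]
tool_rot: [-3.129, -0.279, -0.0]
ft_force: [-0.7, -0.0, -1.8]
gripper_width: 0.013
finger_force: 61.1
t: 8.65
tcp_pos: [0.5213, 0.1216, 0.0697]
tool_rot: [3.129, 0.279, -0.001]
ft_force: [-5.8, -1.5, 1.5]
gripper_width: 0.0128
finger_force: 61.7
```

```bash
python3 -m handwheel '[[[0.0006,0,0,0,0,0],[0,0,0,0,0,0],[0,0,0,0,0,0]]]'; python3 m.py w4; python3 - <<'E'
from h import *
f=np.load("w4.npz");s=dict(tcp_pos=f["p"],tool_rot=f["r"]);P=cloud(cam("wrist",s),f["d"])
T=(P-f["p"])@R.from_rotvec(f["r"]).as_matrix()
for v in range(100,200,4): print(v,[(round(T[v,u,0],4),round(P[v,u,2],4)) for u in (285,320,355)])
E
```

```text
t: 8.95
tcp_pos: [0.5214, 0.1216, 0.0698]
tool_rot: [3.129, 0.279, -0.003]
ft_force: [-7.8, -0.9, 6.2]
gripper_width: 0.0132
finger_force: 62.3
8.95 [0.5214 0.1216 0.0698] az 10.194909646693018 tilt [-0.0017  0.0001 -1.    ] F [-7.7752 -0.8663  6.2079] 0.013165939464629685
100 [(np.float64(0.0811), np.float64(-0.0005)), (np.float64(0.0811), np.float64(-0.0003)), (np.float64(0.0811), np.float64(0.0001))]
104 [(np.float64(0.0791), np.float64(0.007)), (np.float64(0.0791), np.float64(0.0074)), (np.float64(0.0791), np.float64(0.0069))]
108 [(np.float64(0.0774), np.float64(0.0074)), (np.float64(0.0774), np.float64(0.008)), (np.float64(0.0774), np.float64(0.0074))]
112 [(np.float64(0.0754), np.float64(0.0293)), (np.float64(0.0754), np.float64(0.0299)), (np.float64(0.0754), np.float64(0.0298))]
116 [(np.float64(0.0738), np.float64(0.0295)), (np.float64(0.0738), np.float64(0.029)), (np.float64(0.0738), np.float64(0.0306))]
120 [(np.float64(0.0722), np.float64(0.0309)), (np.float64(0.0722), np.float64(0.0288)), (np.float64(0.0722), np.float64(0.0303))]
124 [(np.float64(0.0706), np.float64(0.02
[... 1726 characters left out ...]
(0.056)), (np.float64(0.0461), np.float64(0.0087))]
180 [(np.float64(0.044), np.float64(0.0072)), (np.float64(0.0519), np.float64(0.0613)), (np.float64(0.0441), np.float64(0.008))]
184 [(np.float64(0.0421), np.float64(0.0079)), (np.float64(0.0517), np.float64(0.0696)), (np.float64(0.0422), np.float64(0.0082))]
188 [(np.float64(0.0411), np.float64(0.0136)), (np.float64(0.0519), np.float64(0.0791)), (np.float64(0.0411), np.float64(0.0139))]
192 [(np.float64(0.039), np.float64(0.0127)), (np.float64(0.0513), np.float64(0.0829)), (np.float64(0.039), np.float64(0.0128))]
196 [(np.float64(0.0372), np.float64(0.0133)), (np.float64(0.0501), np.float64(0.0831)), (np.float64(0.037), np.float64(0.012))]
```

View pics/w4.png

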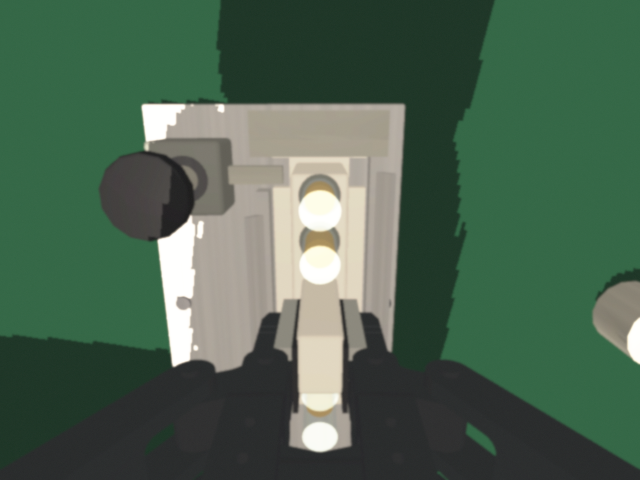

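```bash
python3 -m handwheel '[[[-0.001,0,-0.0003,0,0,0],[0,0,0,0,0,0]]]'; python3 -m handwheel '[[[0,0,0,0,0,0],[0,0,0,0,0,0],[0,0,0,0,0,0],[0,0,0,0,0,0]]]' 0;  python3 - <<'E'
from h import *
np.set_printoptions(precision=4,suppress=True)
f=np.load("w4.npz");s=dict(tcp_pos=f["p"],tool_rot=f["r"]);C=cam("wrist",s);P=cloud(C,f["d"])
Rt=R.from_rotvec(f["r"]).as_matrix();T=(P-f["p"])@Rt
print([round(P[v,147,2],4) for v in range(155,240,6)],[round(P[195,u,2],4) for u in range(105,195,6)])
o=f["p"]+Rt@np.array([-.0208,-.0016,0]);c=o+Rt@np.array([.069,-.057,0]);print("origin",o,"cap by lane",c)
Q=P[140:250,90:205].reshape(-1,3);m=(Q[:,2]>.04)&(Q[:,2]<.1);print(m.sum(),Q[m].mean(0),np.median(Q[m][:,2]),cv2.minEnclosingCircle(Q[m][:,:2].astype(np.float32)))
H=P[135:215,150:232].reshape(-1,3);m=(H[:,2]>.03)&(H[:,2]<.038);t=(H[m]-f["p"])@Rt;print("housing tool",np.percentile(t,[1,99],axis=0))
E
```

```text
t: 9.2
tcp_pos: [0.5212, 0.1216, 0.07]
tool_rot: [-3.129, -0.279, 0.0]
ft_force: [-3.6, -0.8, -0.4]
gripper_width: 0.0128
finger_force: 61.1
t: 9.6
tcp_pos: [0.5216, 0.1216, 0.0702]
tool_rot: [-3.129, -0.279, -0.001]
ft_force: [-0.2, -0.3, 0.4]
gripper_width: 0.0706
finger_force: 0.0
[np.float64(0.0762), np.float64(0.0774), np.float64(0.0777), np.float64(0.078), np.float64(0.0758), np.float64(0.0759), np.float64(0.0765), np.float64(0.0767), np.float64(0.0761), np.float64(0.0769), np.float64(0.077), np.float64(0.0779), np.float64(0.0775), np.float64(0.0764), np.float64(0.0769)] [np.float64(0.0772), np.float64(0.0771), np.float64(0.0767), np.float64(0.0766), np.float64(0.0758), np.float64(0.076), np.float64(0.0771), np.float64(0.0773), np.float64(0.0767), np.float64(0.0763), np.float64(0.0773), np.float64(0.0778), np.float64(0.0771), np.float64(0.0771), np.float64(0.0742)]
origin [0.5006 0.1195 0.0698] cap by lane [0.5584 0.1879 0.0697]
6719 [0.5595 0.1862 0.0762] 0.07671226527267724 ((0.5588064193725586, 0.1871686726808548), 0.01533303689211607)
housing tool [[ 0.0332 -0.0698  0.0331]
 [ 0.0639 -0.0418  0.0393]]
```

```bash
python3 -m handwheel '[[[0,0,-0.004,0,0,0],[0,0,-0.012,0,0,0],[0,0,-0.02,0,0,0],[0,0,-0.02,0,0,0],[0,0,-0.01,0,0,0]]]'; python3 -m handwheel '[[[0.016,-0.018,0,0,0,0],[0.022,-0.027,0,0,0,0],[0.0102,-0.013,0,0,0,0],[0,0,0,0,0,0],[0,0,0,0,0,0]]]' 1; python3 m.py w5; python3 - <<'E'
from h import *
np.set_printoptions(precision=4,suppress=True)
f=np.load("w5.npz");s=dict(tcp_pos=f["p"],tool_rot=f["r"]);P=cloud(cam("wrist",s),f["d"]).reshape(-1,3)
T=(P-f["p"])@R.from_rotvec(f["r"]).as_matrix()
d=abs(P[:,:2]-[.5588,.1873]).max(1)
m=(P[:,2]>.07)&(P[:,2]<.082)&(d<.022); print("cap",m.sum(),np.median(P[m],0),np.percentile(T[m],[1,99],axis=0))
E
```

```text
t: 10.1
tcp_pos: [0.522, 0.1217, 0.1378]
tool_rot: [3.129, 0.279, 0.003]
ft_force: [0.9, 0.7, 0.3]
gripper_width: 0.0856
finger_force: 0.0
t: 10.6
tcp_pos: [0.5586, 0.1849, 0.1357]
tool_rot: [-3.127, -0.285, 0.001]
ft_force: [-0.4, -0.4, -0.3]
gripper_width: 0.0123
finger_force: 0.0
10.6 [0.5586 0.1849 0.1357] az 10.398856402723117 tilt [-0.0008 -0.0015 -1.    ] F [-0.4457 -0.3845 -0.3472] 0.012287398939383855
cap 2570 [0.5598 0.1873 0.0768] [[-0.0129 -0.0158  0.0574]
 [ 0.0148  0.0117  0.0642]]
```

View pics/w5.png

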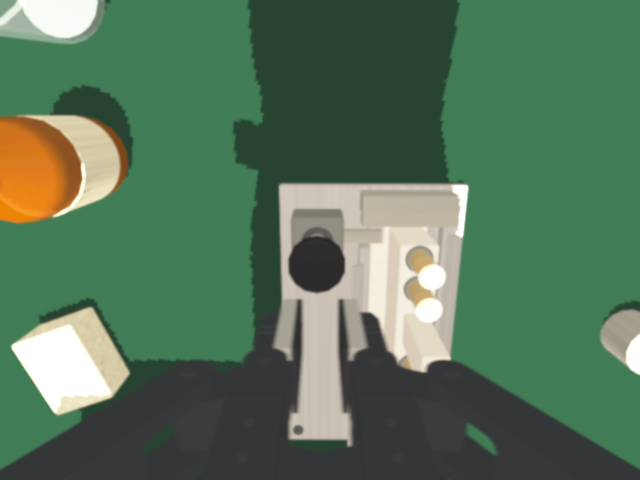

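```bash
python3 -m handwheel '[[[0.001,-0.0015,0.015,0,0,0],[0,0,0.02,0,0,0],[0,0,0.012,0,0,0],[0,0,0.004,0,0,0],[0,0,0,0,0,0]]]' 1; python3 -m handwheel '[[[0,0,0.002,0,0,0],[0,0,0,0,0,0]]]'
```

```text
t: 11.15
tcp_pos: [0.5595, 0.1858, 0.085]
tool_rot: [-3.127, -0.286, 0.001]
ft_force: [-0.3, 0.1, -0.2]
gripper_width: 0.0002
finger_force: 0.0
t: 11.35
tcp_pos: [0.56, 0.1861, 0.0836]
tool_rot: [-3.126, -0.286, -0.001]
ft_force: [-0.2, 0.3, 0.1]
gripper_width: 0.0001
finger_force: 0.0
```

```bash
python3 -m handwheel '[[[-0.0005,-0.001,0.002,0,0,0],[0,0,0.002,0,0,0],[0,0,0,0,0,0]]]'; python3 -m handwheel '[[[0,0,0.001,0,0,0],[0,0,0,0,0,0]]]'; python3 -m handwheel '[[[0,0,0.001,0,0,0],[0,0,0,0,0,0]]]'; python3 -m handwheel '[[[0,0,0.001,0,0,0],[0,0,0,0,0,0]]]'
```

```text
t: 11.65
tcp_pos: [0.5591, 0.1866, 0.0789]
tool_rot: [-3.126, -0.288, 0.001]
ft_force: [-0.5, 0.3, 0.1]
gripper_width: -0.0001
finger_force: 0.0
t: 11.85
tcp_pos: [0.5592, 0.1865, 0.078]
tool_rot: [-3.126, -0.287, 0.001]
ft_force: [0.1, -0.3, 0.3]
gripper_width: -0.0003
finger_force: 0.0
t: 12.05
tcp_pos: [0.5592, 0.1866, 0.0771]
tool_rot: [-3.126, -0.288, 0.0]
ft_force: [-0.1, -0.4, -0.7]
gripper_width: 0.0001
finger_force: 0.0
t: 12.25
tcp_pos: [0.5593, 0.1866, 0.0763]
tool_rot: [-3.126, -0.287, -0.0]
ft_force: [-1.5, 0.0, 5.9]
gripper_width: 0.0002
finger_force: 3.3
```

```bash
for i in 1; do python3 -m handwheel '[[[0,0,0.0007,0,0,0],[0,0,0,0,0,0]]]'; done; python3 -m handwheel '[[[0,0,0.0007,0,0,0],[0,0,0,0,0,0]]]'; python3 -m handwheel '[[[0,0,0.0007,0,0,0],[0,0,0,0,0,0]]]'
```

```text
t: 12.45
tcp_pos: [0.5593, 0.1866, 0.0758]
tool_rot: [-3.126, -0.288, -0.001]
ft_force: [-1.1, -0.2, 8.8]
gripper_width: 0.0001
finger_force: 4.0
t: 12.65
tcp_pos: [0.5592, 0.1866, 0.0751]
tool_rot: [-3.126, -0.288, -0.0]
ft_force: [-2.4, -1.0, 7.6]
gripper_width: -0.0005
finger_force: 3.9
t: 12.85
tcp_pos: [0.5591, 0.1866, 0.0743]
tool_rot: [-3.126, -0.288, 0.0]
ft_force: [-1.5, -2.0, 6.2]
gripper_width: 0.0001
finger_force: 3.0
```

```bash
python3 -m handwheel '[[[0,0,0.0007,0,0,0],[0,0,0,0,0,0]]]'; python3 -m handwheel '[[[0,0,0.0006,0,0,0],[0,0,0,0,0,0]]]'; python3 -m handwheel '[[[0,0,0.0005,0,0,0],[0,0,0,0,0,0]]]'
```

```text
t: 13.05
tcp_pos: [0.559, 0.1866, 0.0734]
tool_rot: [-3.126, -0.288, 0.001]
ft_force: [-1.3, -0.3, 2.3]
gripper_width: -0.0004
finger_force: 1.6
t: 13.25
tcp_pos: [0.5592, 0.1866, 0.0725]
tool_rot: [-3.126, -0.287, 0.001]
ft_force: [-0.4, -0.3, -0.5]
gripper_width: -0.0002
finger_force: 0.0
t: 13.45
tcp_pos: [0.5592, 0.1866, 0.072]
tool_rot: [-3.126, -0.287, 0.0]
ft_force: [0.7, 0.4, -0.6]
gripper_width: 0.0004
finger_force: 0.0
```

```bash
python3 -m handwheel '[[[0,0,-0.01,0,0,0],[0,0,-0.025,0,0,0],[0,0,-0.035,0,0,0],[-0.01,0.005,-0.03,0,0,0],[-0.02,0.01,-0.01,0,0,0]]]'; python3 -m handwheel '[[[-0.02,0.01,0,0,0,0],[0,0,0,0,0,0],[0,0,0,0,0,0]]]'; python3 m.py w6; python3 - <<'E'
from h import *
np.set_printoptions(precision=4,suppress=True)
f=np.load("w6.npz");s=dict(tcp_pos=f["p"],tool_rot=f["r"]);P=cloud(cam("wrist",s),f["d"]).reshape(-1,3)
th=np.radians(10.2);L=np.array([[np.cos(th),np.sin(th),0],[-np.sin(th),np.cos(th),0],[0,0,1]])
Q=(P-[.5006,.1195,0])@L.T
def st(n,m): print(n,m.sum(),np.median(Q[m],0),*np.percentile(Q[m],[2,98],axis=0))
z=Q[:,2]; inr=abs(Q[:,1])<.03
st("cap",(abs(Q[:,0]-.069)<.02)&(abs(Q[:,1]-.057)<.02)&(z>.055))
st("post",inr&(abs(Q[:,0]-.023)<.03)&(z>.097)&(z<.11))
st("block",inr&(z>.05)&(z<.059)&(Q[:,0]<.1))
st("lip",inr&(z>.027)&(z<.033)&(Q[:,0]>.06))
E
```

```text
t: 13.95
tcp_pos: [0.5339, 0.1665, 0.1856]
tool_rot: [-3.125, -0.288, -0.007]
ft_force: [0.6, -0.2, -0.4]
gripper_width: -0.0
finger_force: 0.0
t: 14.25
tcp_pos: [0.5149, 0.1526, 0.1828]
tool_rot: [-3.126, -0.287, -0.001]
ft_force: [0.5, 0.3, -0.0]
gripper_width: -0.0
finger_force: 0.0
14.25 [0.5149 0.1526 0.1828] az 10.484847266889256 tilt [ 0.0011 -0.0026 -1.    ] F [ 0.4821  0.2508 -0.0101] -1.1354692666043648e-05
cap 1919 [0.0694 0.0561 0.0697] [0.0558 0.0431 0.068 ] [0.0824 0.0692 0.0713]
post 918 [ 0.0243 -0.0007  0.1028] [ 0.014  -0.0077  0.0979] [0.033  0.0058 0.1042]
block 2014 [0.0357 0.0058 0.055 ] [-0.0245 -0.0117  0.0511] [0.0735 0.0098 0.0573]
lip 2557 [ 0.0875 -0.0004  0.0299] [ 0.0782 -0.0288  0.0285] [0.0966 0.028  0.0316]
```

View pics/w6.png

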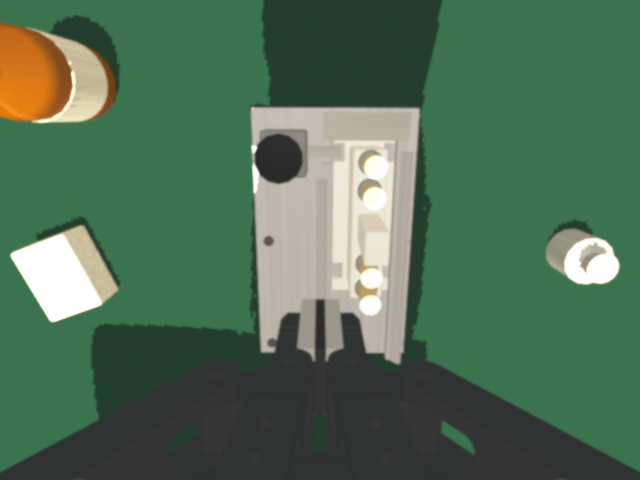

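The picture shows the rack flat in the channel at (368, 235), with its foot under the lip and the tongue in the notch. The cap top at (278, 158) has dropped 7 mm to 0.0697 m, so the clip is latched, and the gripper is clear of everything.

```bash
python3 -c "
from cell import order; print(order.close_job())"
```

```text
the job is handed in; nothing more can be done
None
```

The rack is fully home against the stop with its foot under the lip, the clip has snapped down and stayed down, nothing else on the bench was touched, and the job was handed in at about 14 s; no verdict came back.

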